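# Slide out the battery tray of a patient monitor with a pin tool

### The job

The patient monitor on the packing bench is going out by air freight and its battery has to be opened for inspection. Take the pin tool from the tool block, push the release button at the bottom of the small hole in the battery tray down with the pin and keep it down while you slide the tray out of the end of the monitor to its stop; go gently, the catch is light plastic. Then stand the tool back in its hole in the block, leave the tray out, and leave the other things on the bench where they are.

Things in the scene. Friction and masses are not known exactly. Their poses are not given: they have to be found in the camera images.
- monitor: Cream patient monitor, fixed, on its back with the screen up: 220 (x) by 260 (y) by 95 mm (z); its level top is at 95 mm, a trim knob by the screen 14 mm higher. Origin: centre of its underside, at bench height. +x points to the carrying handle, z up. The battery tray sits in the middle of the -x end, its cover (62 by 106 mm) flush with the top.
- tray (a joint): Travel of the battery tray (m): 0 shut, 0.058 to 0.062 out at its soft rubber stop. It slides level along the monitor's -x with about 4 N of drag and stays where left. The button's catch locks it when shut (3 mm play) and again at about 28 mm (drop guard); it is free while the button is over 3.5 mm down. The catch breaks if the tool bears on tray and button with over 20 N in all.
- hole_mouth (a point): On the tray, moving with it: centre of the mouth of the round, vertical release hole in the middle of the tray's cover, at the level of the flat top (95 mm above the bench). The hole is 9 mm across with a small chamfer. Axes as the monitor's.
- release (a joint): How far the release button is pushed down (m): 0 up, 0.0050 fully down on its hard stop. The button fills the bottom of the hole; its flat top lies 8 mm below the mouth. Its spring takes 3 N to start and 6.7 N to hold fully down.
- pintool: Steel pin tool, 100 g, loose, upright in the block, pin down. Origin: on its axis at the underside of its collar, z up. Collar 24 mm wide, z 0 to 4 mm; round handle 16 mm wide to z 74, head 18 mm wide to z 80. Below, a nose tapers from 12 to 7 mm wide at z -14, then a round-ended pin 5 mm thick. The pin sticks out 16 to 36 mm past the nose: differs each time, not measured, clamped fast.
- block_hole (a point): Centre of the mouth of the tool's hole in the fixed grey tool block, on its flat top 60 mm above the bench. Round hole 16 mm across, 54 mm deep; the collar rests on its rim, so the tool's origin is here when it stands home. Block 56 (x) by 110 mm (y); the hole lies 28 mm to -y of its middle; a fixed marker 64 mm from the hole to +y stands 36 mm above the top.
- spare_pack: Bystander: dark spare battery pack, 96 by 62 by 26 mm, lying flat. Origin: centre of its underside.
- chart_roll: Bystander: white roll of chart paper standing on end, 50 mm across, 50 mm high. Origin: centre of its underside.
- tape_roll: Bystander: roll of brown packing tape lying flat, 100 mm across, 48 mm high. Origin: centre of its underside.
There are look-alikes about, which are no part of the job. There is more than one size of the pintool; the one meant has the size given above. Leave any orange look-alike of the part that bears block_hole alone.

How it is judged (in metres and radians):
On the way, in this order (a step that is already met when the one before it is completed fails the run):
1. with the tray still shut, the tool has the release button at least 2.5 mm down (value of joint release above 0.0025 m and value of joint tray below 0.006 m and contact force between pintool and tray above 1 N), for 0.05 s.
2. the tray is out at its stop (at least 56 mm) (value of joint tray above 0.056 m), for 0.1 s.
At the end, for the whole second after the job is handed in: The tray is at least 55 mm out, and the tool stands upright in its hole in the block (collar down on the block within 3 mm, within 6 mm of the hole's centre, tilt under 0.1 rad), at rest and let go (value of joint tray above 0.055 m and horizontal distance between pintool and block_hole below 0.006 m and z of pintool in the frame of block_hole between -0.003 and 0.003 m and angle between pintool's own z axis and vertical below 0.1 rad and linear speed of pintool below 0.02 m/s); the robot touches nothing.
It fails at once if the tool bears on the tray and its button with more than 20 N (the catch breaks) (contact force between pintool and tray above 20 N).
It fails at once if the release button is let up (less than 1 mm down) while the tray is between 8 and 45 mm out (value of joint tray between 0.008 and 0.045 m and value of joint release below 0.001 m).
It fails at once if the spare battery pack is moved more than 15 mm (distance of spare_pack from where it was at the start of the episode above 0.015 m).
It fails at once if the paper roll is moved more than 15 mm (distance of chart_roll from where it was at the start of the episode above 0.015 m).
It fails at once if the tape roll is moved more than 15 mm (distance of tape_roll from where it was at the start of the episode above 0.015 m).
It also fails if it takes over 58 s, if anything falls off the work surface, if the arm or the gripper's body presses on something with over 40 N, if the wrist force passes 120 N, or if a joint passes its speed limit or range.

### The arm

A 6-joint arm with a two-finger parallel gripper is mounted at the origin on the work surface. World frame = base frame: x ahead of the robot, y to its left, z up, the work surface at z = 0. Lengths are in mm, angles in rad, forces in N, time in s.
With the tool pointing down it reaches from about 300 to 775 mm from the base axis. Payload 14.6 kg.
Tool frame: the origin (TCP) lies on the centre line of the jaws, within the pads' length; the fingertips stand 19 mm ahead of it and the grasp point (between the pads) is the TCP (bot.tip_reach is the distance from the TCP to the fingertips, in mm); y points along the fingers, x is the direction in which the jaws open and shut, and the axes are right-handed (so a half turn about y gives the same grasp; the last joint's range is limited). The gripper opens to 85 mm and grips with 20 to 120 N. Pads are 22 mm wide; open, the fingers measure 114 mm over their backs; the gripper's body (76 mm by 85 mm) begins 54 mm behind the grasp point. The pads swing forward as they close: fully open they stand 13 mm farther back than shut.
Start: joints at [1.189, 0.3, 1.521, -0, 1.321, -0.067], TCP at [170.292, 522.963, 250.281] pointing down, gripper open.
Joint ranges: [-3.03, 3.03], [-0.79, 2.21], [0.23, 2.52], [-1.04, 4.18], [0, 3.07], [-2.55, 2.55]. Speed limits (rad/s): [2.22, 2.22, 2.57, 3.14, 3.14, 3.14].

### API

Orientations are given as a unit quaternion [w, x, y, z].
In Python, from rig import bot gives the robot as it stands. Calls block until the motion is done:
- bot.move_to(position, orientation): joint-space move of the TCP to a pose.
- bot.servo_line(position, attitude=None, speed=150, until_force=None): straight line of the TCP; attitude=None keeps the orientation; speed is the mean speed in mm/s. With until_force (N) it stops when the force on the tool has changed by that much, and returns True; else False.
- bot.move_joints(angles): joint-space move.
- bot.move_gripper(opening, grip_force=None): finger opening in mm; grip_force is the grip in N (None keeps the last); returns when the fingers have stopped.
- bot.dwell(seconds).
- bot.ik(position, orientation): joint angles nearest the present ones, or None.
- bot.read_state(): the state.
- bot.read_camera(name): name is "side" or "top"; returns a dict with "image" (420x560x3 uint8, blue, green, red), "depth" (420x560 float32, mm along the optical axis (not along the pixel's ray), 0 where there is no reading), "fovy" (degrees; the focal length in pixels is half the picture's height over the tangent of half this angle, whatever the lens; pixels are square), "cx", "cy" (the principal point, pixels), "eye" and "attitude" of the camera in the world. Camera axes: x right, y down, z forward; pixel columns grow to the right and rows downward; lengths in mm; the calibration is good to about 2 mm. A picture is of the moment at which its call begins.
A pose or a line that the arm cannot do raises bot.MotionError and nothing moves.
- bot.finish_job(): hands the job in, once; it reports no verdict.
The state is a dict: "clock": time; "joint_positions": joint angles; "qvel": joint speeds; "effort": joint torques, N m; "ee_pos": TCP position; "tool_rot": TCP orientation; "ft_force": force on the tool from outside, world axes, zero at the start; "moment": the same for the moment, N m; "grip_width": finger opening in mm.
Only numpy, scipy, OpenCV 4.12 (cv2) and the standard library are available. Lean on these libraries where they do the work, as an engineer would, in place of code of your own. Each camera call takes 0.05 s, during which the arm holds its last target.

## Working session

There is one attempt and no reset: what is moved stays moved. The work goes in short steps, each a Python script; the robot and the scene stay as the last script left them, time stands still between calls to the robot, and variables do not carry over. Pictures are saved under pics/ and viewed, and the job is handed in when it is done.

```bash
ls; mkdir -p pics
python3 - <<'E'
from rig import bot
import cv2, numpy as np
s=bot.read_state(); print(s)
for n in ("side","top"):
    c=bot.read_camera(n); cv2.imwrite(f"pics/{n}0.png",c["image"]); np.savez(f"{n}0.npz",**c)
    print(n,c["fovy"],c["cx"],c["cy"],c["eye"],c["attitude"],(c["depth"]>0).mean())
E
```

```text
pics
{'clock': 0.0, 'joint_positions': array([ 1.18937412e+00,  3.00501555e-01,  1.52159364e+00,  1.03689361e-05,
        1.32069667e+00, -6.66115862e-02]), 'qvel': array([-0.00138037, -0.00111327,  0.00015523, -0.00111127, -0.00199851,
        0.00033976]), 'effort': array([ 2.62153735e-03, -5.43506384e+01, -3.61796594e+01,  2.59673038e-05,
        4.04199818e-03, -7.47432546e-05]), 'ee_pos': array([170.22677767, 522.768793  , 249.69928149]), 'tool_rot': array([-0.57197446,  0.57241987,  0.41507899, -0.4158006 ]), 'ft_force': array([-0.92131904,  0.04258298, -0.51475019]), 'moment': array([ 0.0028776 ,  0.00980617, -0.0072805 ]), 'grip_width': 85.52460059306658}
side 54.908596499265364 277.8068746961917 204.05007480431084 [ -35.61106881 -785.79993966  601.99381067] [-0.47108895  0.82080308 -0.27689551  0.16639224] 0.9961989795918368
top 44.61564392903966 284.77345973016094 207.74252198480107 [ 394.36880715  -49.75030583 1372.69164155] [ 0.03248312 -0.70472457  0.70763395 -0.03952633] 0.9959566326530612
```

View pics/side0.png

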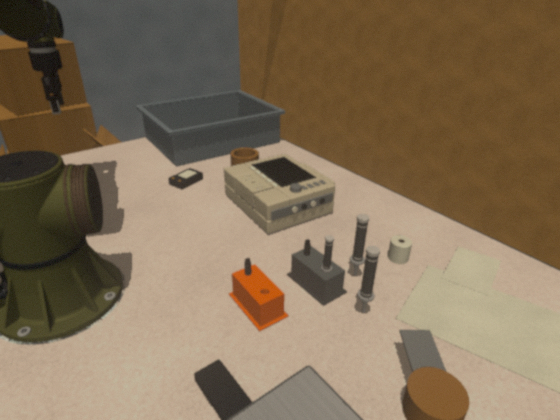

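View pics/top0.png

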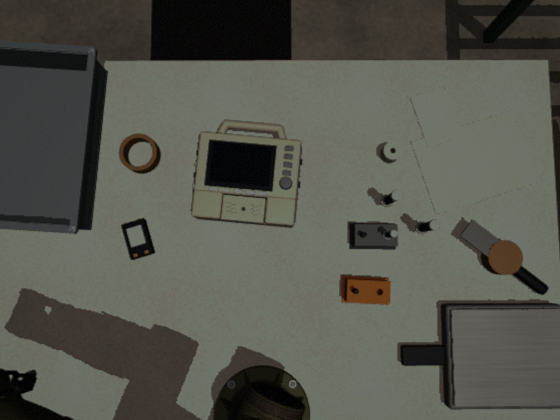

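```bash
cat > h.py <<'E'
import numpy as np, cv2
from scipy.spatial.transform import Rotation as R
def load(n):
    return dict(np.load(n,allow_pickle=True))
def cam(c):
    q=np.array(c["attitude"],float); Rm=R.from_quat(np.r_[q[1:],q[0]]).as_matrix()
    f=c["image"].shape[0]/2/np.tan(np.radians(float(c["fovy"]))/2)
    return Rm,np.array(c["eye"],float),f,float(c["cx"]),float(c["cy"])
def ray(c,u,v):
    Rm,e,f,cx,cy=cam(c); return e,Rm@np.array([(u-cx)/f,(v-cy)/f,1])
def onz(c,u,v,z):
    e,d=ray(c,u,v); return e+d*(z-e[2])/d[2]
def depthpt(c,u,v):
    e,d=ray(c,u,v); return e+d*c["depth"][int(round(v)),int(round(u))]
def cloud(c):
    Rm,e,f,cx,cy=cam(c); h,w=c["depth"].shape; v,u=np.mgrid[:h,:w]
    D=np.stack([(u-cx)/f,(v-cy)/f,np.ones((h,w))],-1)@Rm.T
    return e+D*c["depth"][...,None]
def tri(c1,p1,c2,p2):
    e1,d1=ray(c1,*p1);e2,d2=ray(c2,*p2)
    d1/=np.linalg.norm(d1);d2/=np.linalg.norm(d2)
    t=np.linalg.lstsq(np.c_[d1,-d2],e2-e1,rcond=None)[0]
    a=e1+t[0]*d1;b=e2+t[1]*d2
    return (a+b)/2,np.linalg.norm(a-b)
def proj(c,p):
    Rm,e,f,cx,cy=cam(c); q=Rm.T@(np.asarray(p)-e); return q[0]/q[2]*f+cx,q[1]/q[2]*f+cy
E
python3 - <<'E'
from h import *
for n,boxes in (("side",[(215,140,345,240),(230,205,420,330)]),("top",[(185,110,310,235),(340,130,440,310)])):
    c=load(n+"0.npz"); 
    ims=[cv2.convertScaleAbs(cv2.resize(c["image"][b[1]:b[3],b[0]:b[2]],None,fx=4,fy=4,interpolation=cv2.INTER_CUBIC),alpha=1.5) for b in boxes]
    for i,m in enumerate(ims):
        print(m.shape); cv2.imwrite(f"pics/{n}_z{i}.png",cv2.resize(m,None,fx=min(1,600/m.shape[0]),fy=min(1,600/m.shape[0])))
t=load("top0.npz");s=load("side0.npz")
C=cloud(t)
for p in [(247,170),(393,233),(362,234),(378,240),(388,198),(427,226),(368,290),(247,208),(139,153),(388,152),(138,238),(300,60),(330,320)]: print(p,depthpt(t,*p).round(1))
S=cloud(s)
for p in [(328,238),(362,218),(372,252),(307,244),(318,275),(255,186)]: print("s",p,depthpt(s,*p).round(1))
E
```

```text
(400, 520, 3)
(500, 760, 3)
(500, 500, 3)
(720, 400, 3)
(247, 170) [620.9  32.1  96.8]
(393, 233) [ 458.3 -324.2  136.2]
(362, 234) [ 457.9 -254.4  102.3]
(378, 240) [ 444.4 -301.5   62.7]
(388, 198) [ 545.5 -317.2  121.9]
(427, 226) [ 474.6 -405.7  141.7]
(368, 290) [ 317.7 -273.6   60.3]
(247, 208) [524.8  32.   93.3]
(139, 153) [684.5 330.2   5.7]
(388, 152) [ 676.  -335.6   50.5]
(138, 238) [453.7 321.8  25.5]
(300, 60) [ 945.6 -107.8    4. ]
(330, 320) [ 236.6 -181.6    1.6]
s (328, 238) [ 455.1 -324.   139.8]
s (362, 218) [ 543.4 -331.8  158. ]
s (372, 252) [ 470.6 -422.   156.9]
s (307, 244) [ 455.7 -263.5   90. ]
s (318, 275) [ 431.2 -327.9   59.3]
s (255, 186) [515.9  19.2  94.2]
```

View pics/side_z0.png

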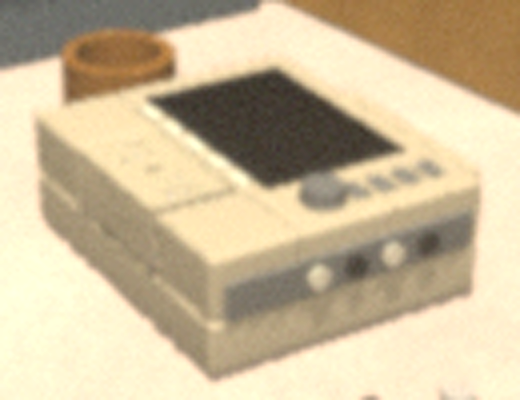

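View pics/side_z1.png

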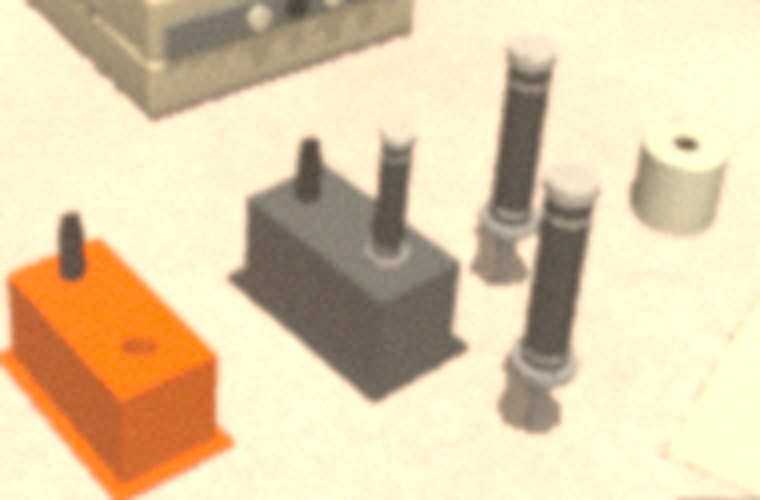

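View pics/top_z0.png

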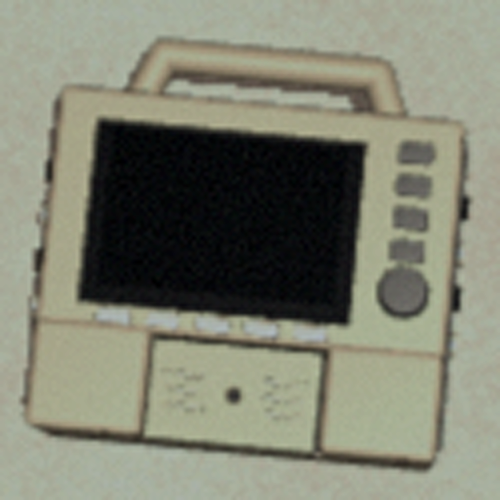

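View pics/top_z1.png

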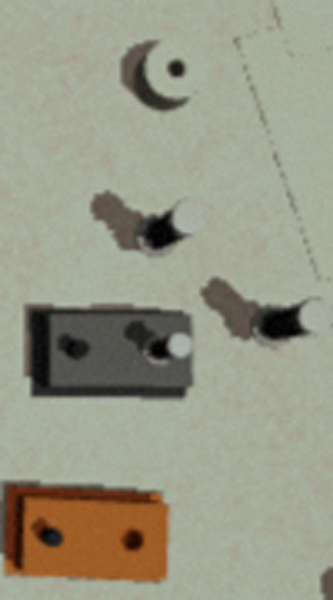

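Run:
```python
from h import *
t=load("top0.npz");s=load("side0.npz")
def blobs(c,box,lo,hi,name,amin=4,inv=False):
    x0,y0,x1,y1=box; im=c["image"][y0:y1,x0:x1]; g=cv2.cvtColor(im,cv2.COLOR_BGR2GRAY)
    return g
# monitor top mask: cloud z 85..102
C=cloud(t); 
T=t["image"].astype(int)
hs=cv2.cvtColor(t["image"],cv2.COLOR_BGR2HSV)
m=((C[...,2]>80)&(C[...,2]<112)).astype(np.uint8); m[:, :185]=0; m[:,312:]=0; m[:122]=0;m[236:]=0
m=cv2.morphologyEx(m,cv2.MORPH_OPEN,np.ones((9,9)))
cs=max(cv2.findContours(m,0,cv2.CHAIN_APPROX_NONE)[0],key=cv2.contourArea)
P=np.array([onz(t,u,v,95)[:2] for u,v in cs[:,0,:]],np.float32)
r=cv2.minAreaRect(P); print("monitor",r); 
print(cv2.boxPoints(r).round(1))
# depth on top plane
mm=cv2.erode(m,np.ones((5,5)))>0; z=C[...,2][mm]; print("top z med",np.median(z),z.std())
# hole: dark blob
def dark(c,cu,cv_,r=6):
    g=cv2.cvtColor(c["image"],cv2.COLOR_BGR2GRAY).astype(float)
    cu,cv_=int(cu),int(cv_); p=g[cv_-r:cv_+r+1,cu-r:cu+r+1]; print(p.astype(int))
    w=np.clip(np.median(p)*.85-p,0,None); v,u=np.mgrid[cv_-r:cv_+r+1,cu-r:cu+r+1]
    return (w*u).sum()/w.sum(),(w*v).sum()/w.sum()
h=dark(t,243,209,4); print("hole top px",h,onz(t,*h,95))
h2=dark(s,253,182,5); print("hole side px",h2,onz(s,*h2,95))
print(proj(s,onz(t,*h,95)))
print(tri(t,h,s,h2))
```

```text
monitor ((601.81591796875, 34.621192932128906), (258.97967529296875, 219.51138305664062), 84.57002258300781)
[[ 480.3  -83.9]
 [ 698.8 -104.7]
 [ 723.3  153.1]
 [ 504.8  173.9]]
top z med 96.50690149024854 2.869714206741991
[[110 112 110 112 111 113 112 112 112]
 [110 111 111 104  96 103 109 113 112]
 [113 111  95  68  54  67 100 114 114]
 [114 110  80  45  34  44  92 109 112]
 [114 111  82  48  35  45  90 109 114]
 [112 112  97  74  58  74 103 111 111]
 [112 111 112 104 102 104 111 113 112]
 [111 114 113 113 113 113 114 111 112]
 [111 115 113 112 112 113 112 111 112]]
hole top px (np.float64(242.9326404926867), np.float64(208.44611239414937)) [523.57829361  42.11463573  95.        ]
[[156 155 154 152 150 155 155 156 158 156 153]
 [154 154 156 154 150 152 155 157 154 157 157]
 [155 155 157 155 156 158 157 155 157 158 156]
 [155 156 156 154 154 156 152 155 155 158 155]
 [155 156 155 150 143 143 143 149 155 157 154]
 [156 156 153 146 136 138 141 149 153 158 156]
 [156 157 158 148 147 148 151 156 157 156 154]
 [154 156 155 156 153 156 152 155 153 156 156]
 [157 157 156 157 155 157 154 1
[... 239 characters left out ...]
** On entry to DLASCL parameter number  4 had an illegal value
 ** On entry to DLASCL parameter number  4 had an illegal value
 ** On entry to DLASCL parameter number  4 had an illegal value
 ** On entry to DLASCL parameter number  4 had an illegal value
 ** On entry to DLASCL parameter number  5 had an illegal value
 ** On entry to DLASCL parameter number  4 had an illegal value<stdin>:23: RuntimeWarning: invalid value encountered in scalar divide
Traceback (most recent call last):
  File "h.py", line 22, in tri
    t=np.linalg.lstsq(np.c_[d1,-d2],e2-e1,rcond=None)[0]
      ~~~~~~~~~~~~~~~^^^^^^^^^^^^^^^^^^^^^^^^^^^^^^^^
numpy.linalg.LinAlgError: SVD did not converge in Linear Least Squares
```

Run:
```python
from h import *
t=load("top0.npz");s=load("side0.npz")
def wc(c,x0,y0,x1,y1,frac=.93,hi=False):
    g=cv2.cvtColor(c["image"],cv2.COLOR_BGR2GRAY).astype(float)
    p=g[y0:y1+1,x0:x1+1]; b=np.median(p); w=np.clip(b*frac-p,0,None)
    v,u=np.mgrid[y0:y1+1,x0:x1+1]; return (w*u).sum()/w.sum(),(w*v).sum()/w.sum()
h=wc(t,239,205,247,212,.85); h2=wc(s,249,179,257,185,.965)
print("hole",h,h2,tri(t,h,s,h2),onz(s,*h2,95))
# tool head bright
for n,c,b in (("top",t,(383,224,403,244)),("side",s,(316,228,342,275))):
    g=cv2.cvtColor(c["image"],cv2.COLOR_BGR2GRAY); p=g[b[1]:b[3],b[0]:b[2]]
    print(n,b); print("\n".join(" ".join("%3d"%x for x in r) for r in p))
# block
hs=cv2.cvtColor(t["image"],cv2.COLOR_BGR2HSV)
C=cloud(t); m=((C[...,2]>50)&(C[...,2]<70)).astype(np.uint8); m[:,:345]=0;m[:,402:]=0;m[:215]=0;m[255:]=0
m=cv2.morphologyEx(m,cv2.MORPH_CLOSE,np.ones((13,13)))
cs=max(cv2.findContours(m,0,cv2.CHAIN_APPROX_NONE)[0],key=cv2.contourArea)
P=np.array([onz(t,u,v,60)[:2] for u,v in cs[:,0,:]],np.float32)
r=cv2.minAreaRect(P); print("block",r,np.median(C[...,2][m>0])); print(cv2.boxPoints(r).round(1))
```

```text
hole (np.float64(242.9326404926867), np.float64(208.44611239414937)) (np.float64(252.75625978090767), np.float64(181.77190923317684)) (array([523.83412679,  41.90443834,  95.35009943]), np.float64(0.6893389918713504)) [524.52812586  42.31609387  95.        ]
top (383, 224, 403, 244)
 44  43  45  46  45  46  46  45  50  47  47  49  67  76  96 110 113 114 112 112
 54  56  55  55  54  54  53  55  54  53  53  54  54  58  87 111 112 113 113 111
 47  56  55  54  55  53  55  56  56  55  53  52  53  57  87 110 114 114 112 112
 46  54  56  56  54  55  55  53  53  55  54  56  53  56  80 107 114 110 113 110
 31  48  52  55  57  54  56  55  54  56  55  52  53  54  78 105 113 113 110 111
 24  31  36  46  54  56  55  54  56  58  63  62  59  53  77 105 112 111 111 109
 24  24  27  39  51  59  54  47  69  97 104 102  93  72  77 103 111 110 112 110
 23  28  37  39  36  43  34  44  92 112 116 114 113 106  92 105 112 114 115 112
 27  36  30  25  13  19  16  58 105 117 118 115 116 114 104 107 112 113 112 111
 36  36  20   5   4   5  14  72 108 116 116 115 116 116 106 108 112 111 111 114
 43  33  12   3 
[... 5193 characters left out ...]
  84  86  88  97 109 109 112 111 113 111 105  97  88  88  87  85  88  86  91  89  82  89
 86  87  91  88  88  85  87  90  99 103 107 107 104 103  92  90  88  86  86  89  88  90  88  86  82  86
 84  86  88  87  90  88  88  87  92  95  94  91  92  91  89  89  89  87  89  88  86  85  87  85  81  77
 80  82  85  87  88  88  88  89  89  87  86  90  87  86  89  89  88  88  87  85  86  85  84  82  76  69
 68  76  82  87  87  89  86  90  88  90  86  90  88  88  87  88  86  88  87  88  84  80  76  71  70  69
block ((458.6779479980469, -295.73126220703125), (111.00840759277344, 53.96151351928711), 89.75181579589844) 61.77448136974658
[[ 431.5 -351.1]
 [ 485.4 -351.4]
 [ 485.9 -240.3]
 [ 431.9 -240.1]]
```

Run:
```python
from h import *
t=load("top0.npz");s=load("side0.npz")
g=cv2.cvtColor(t["image"],cv2.COLOR_BGR2GRAY).astype(float)
p=g[228:239,388:397]; m=p>85; v,u=np.mgrid[228:239,388:397]; h=(u[m].mean(),v[m].mean()); print(h,onz(t,*h,140),m.sum())
print("side head", proj(s,onz(t,*h,140)), proj(s,[458.7,-324,140]),proj(s,[458.7,-324,136]))
print(tri(t,h,s,(328.7,238.2)))
# collar predicted
print(proj(s,[458.7,-324,62]), "collar seen ~ (327.5,267)")
# spare IK check
from rig import bot
def q(yaw): # tool y down, tool x at yaw
    x=np.array([np.cos(yaw),np.sin(yaw),0]);y=np.array([0,0,-1.]);z=np.cross(x,y)
    a=R.from_matrix(np.c_[x,y,z]).as_quat(); return [a[3],*a[:3]]
for yaw in (0,np.pi,np.radians(-5.43),np.radians(174.57),np.pi/2,-np.pi/2):
    for P in ([458.7,-324,200],[458.7,-324,100],[523.8,42,200],[460,48,140]):
        r=bot.ik(P,q(yaw)); print(round(yaw,2),P,None if r is None else np.round(r,2))
```

```text
(np.float64(393.5), np.float64(233.0)) [ 458.13530027 -324.51908318  140.        ] 38
side head (np.float64(329.269016942976), np.float64(237.52101463847683)) (np.float64(329.2920204523862), np.float64(237.30566990251924)) (np.float64(329.1405744826617), np.float64(238.9470780513254))
(array([ 457.71342805, -324.40823317,  138.55514044]), np.float64(1.295918351153157))
(np.float64(326.46773067429126), np.float64(267.91600746903606)) collar seen ~ (327.5,267)
0 [458.7, -324, 200] [-0.68  0.37  1.55 -0.    1.22 -0.68]
0 [458.7, -324, 100] [-0.68  0.49  1.63 -0.    1.02 -0.68]
0 [523.8, 42, 200] [ 0.01  0.29  1.65 -0.    1.2   0.01]
0 [460, 48, 140] [ 0.02  0.24  1.88 -0.    1.02  0.02]
3.14 [458.7, -324, 200] [-0.68  0.37  1.55 -0.    1.22  2.46]
3.14 [458.7, -324, 100] [-0.68  0.49  1.63 -0.    1.02  2.46]
3.14 [523.8, 42, 200] None
3.14 [460, 48, 140] None
-0.09 [458.7, -324, 200] [-0.68  0.37  1.55 -0.    1.22 -0.59]
-0.09 [458.7, -324, 100] [-0.68  0.49  1.63 -0.    1.02 -0.59]
-0.09 [523.8, 42, 200] [ 0.01  0.29  1.65 -0.    1.2   0.11]
-0.09 [460, 48, 140] [ 0.02  0.24  1.88 -0.    1.02  0.12]
3.05 [458.7, -324, 200] None
3.05 [458.7, -324, 100] None
3.05 [523.8, 42, 200] None
3.05 [460, 48, 140] None
1.57 [458.7, -324, 200] [-0.68  0.37  1.55 -0.    1.22 -2.25]
1.57 [458.7, -324, 100] [-0.68  0.49  1.63 -0.    1.02 -2.25]
1.57 [523.8, 42, 200] [ 0.01  0.29  1.65 -0.    1.2  -1.56]
1.57 [460, 48, 140] [ 0.02  0.24  1.88 -0.    1.02 -1.55]
-1.57 [458.7, -324, 200] [-0.68  0.37  1.55 -0.    1.22  0.89]
-1.57 [458.7, -324, 100] [-0.68  0.49  1.63 -0.    1.02  0.89]
-1.57 [523.8, 42, 200] [ 0.01  0.29  1.65 -0.    1.2   1.58]
-1.57 [460, 48, 140] [ 0.02  0.24  1.88 -0.    1.02  1.6 ]
```

```bash
cat >> h.py <<'E'
YAW=np.radians(-5.43)
def q(yaw=YAW):
    x=np.array([np.cos(yaw),np.sin(yaw),0]);y=np.array([0,0,-1.]);z=np.cross(x,y)
    a=R.from_matrix(np.c_[x,y,z]).as_quat(); return [a[3],*a[:3]]
def st(bot):
    s=bot.read_state(); print("t%.2f"%s["clock"],"tcp",s["ee_pos"].round(2),"F",s["ft_force"].round(2),"w",round(s["grip_width"],2)); return s
def snap(bot,tag,cams=("side","top")):
    out=[]
    for n in cams:
        c=bot.read_camera(n); np.savez(f"{n}{tag}.npz",**c); cv2.imwrite(f"pics/{n}{tag}.png",c["image"]); out.append(c)
    return out
E
python3 - <<'E'
from h import *
from rig import bot
bot.move_to([458.4,-324.3,220],q()); st(bot)
bot.move_gripper(40); 
bot.servo_line([458.4,-324.3,100],speed=120); st(bot)
bot.move_gripper(10,grip_force=70); st(bot)
E
```

```text
t3.23 tcp [ 458.73 -323.83  220.06] F [ 0.38 -0.04 -0.64] w 85.89
t4.89 tcp [ 458.68 -324.53  100.75] F [-0.09  0.13  0.63] w 40.15
t5.24 tcp [ 458.58 -324.47  100.76] F [-1.74  1.49  5.97] w 14.09
```

Run:
```python
from h import *
from rig import bot
bot.dwell(0.2); st(bot)
bot.servo_line([458.4,-324.3,190],speed=100); s=st(bot)
c,t=snap(bot,"1")
m=cv2.resize(c["image"][150:300,260:420],None,fx=4,fy=4,interpolation=cv2.INTER_CUBIC); cv2.imwrite("pics/s1z.png",m)
```

```text
t5.44 tcp [ 458.57 -324.49  100.77] F [-1.68  0.82  6.43] w 14.46
t6.49 tcp [ 458.18 -324.14  189.29] F [ 0.52 -0.75 -0.73] w 14.29
```

View pics/s1z.png

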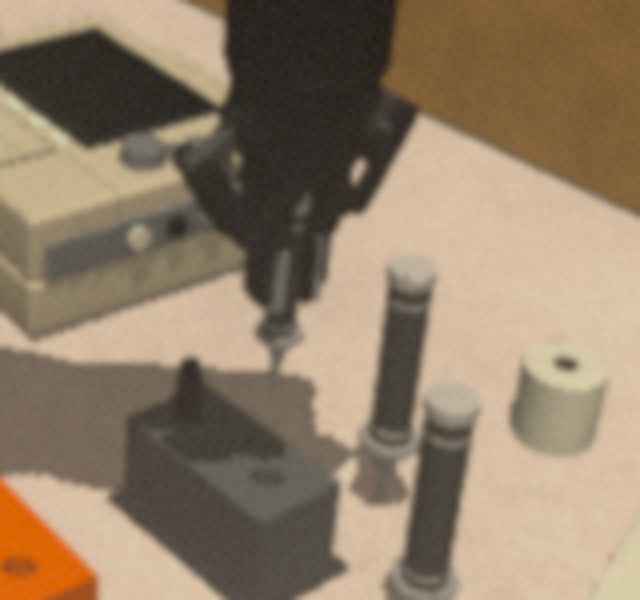

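Run:
```python
from h import *
c=load("side1.npz");t=load("top1.npz")
g=cv2.cvtColor(c["image"],cv2.COLOR_BGR2GRAY)
for r in range(222,250): print(r," ".join("%3d"%x for x in g[r,315:345]))
for z in (149,135,125,120,115,110,105,100,95): print(z,np.round(proj(c,[458.3,-324.2,z]),2))
# block hole, now empty
h=(260+267/4,150+475/4); print("hole side",h,onz(c,*h,60))
```

```text
222 187 184 185 189 182 158 112  72  51  50  50  56  65  83 103 100  84  67  61  55  52  49  63  90 120 158 180 189 186 189
223 186 185 189 186 189 174 142  95  63  51  50  54  63  84 101  98  82  64  58  54  53  51  63  98 129 165 183 186 186 188
224 189 187 187 188 189 183 161 129  88  62  52  53  64  88 103  98  79  64  59  68  69  62  85 113 141 170 184 188 185 186
225 190 187 187 186 186 185 179 160 127  95  64  58  71  90 100  97  76  62  72  97 107 112 130 149 165 180 189 188 188 189
226 189 188 188 189 186 186 185 180 164 135 104  83  86  94  99  94  73  64  79 127 148 157 171 179 184 186 189 189 191 186
227 190 188 189 189 186 188 187 187 182 169 135 103  89  92  91  83  70  66  87 141 173 184 185 185 188 188 187 187 187 188
228 189 188 186 189 187 187 188 190 189 181 150 110  82  78  79  69  60  60  94 153 184 189 191 192 189 185 186 187 188 190
229 191 190 188 189 189 188 193 192 187 173 142 100  68  65  64  62  61  65  98 155 186 193 191 191 190 187 186 188 189 188
230 190 188 187 191 190 188 190 191 179 156 119  85  66  66  64  65  66  74 101 148 182 193 193 193 191 190 
[... 1921 characters left out ...]
07 104 102  99 103 105 108 104 107 105 108 107 120 149 180 190 195 195 193 193
247 101 105 103 102 104 107 107 103 106 104 106 103 101 104 103 105 107 106 103 108 108 106 113 132 169 188 192 194 192 193
248  89  98 101 104 101 106 105 106 104 107 105 106 106 106 108 108 107 105 105 105 105 106 107 133 168 190 193 194 194 193
249  78  87  95 102 101 106 106 106 104 106 105 109 104 106 106 105 106 106 106 104 106 108 117 147 180 192 196 194 193 193
149 [329.56 233.7 ]
135 [329.03 239.47]
125 [328.65 243.54]
120 [328.47 245.55]
115 [328.28 247.55]
110 [328.1  249.54]
105 [327.92 251.52]
100 [327.74 253.48]
95 [327.56 255.43]
hole side (326.75, 268.75) [ 459.0958218  -324.65014785   60.        ]
```

Run:
```python
from h import *
from rig import bot
bot.servo_line([458.4,-324.3,215],speed=150)
bot.move_to([523.7,42.0,205],q()); bot.dwell(0.2); s=st(bot)
c,t=snap(bot,"2")
m=cv2.resize(c["image"][100:220,200:340],None,fx=5,fy=5,interpolation=cv2.INTER_CUBIC); cv2.imwrite("pics/s2z.png",m)
p=s["ee_pos"]
for z in range(-40,-115,-5): print(z,np.round(proj(c,[p[0],p[1],p[2]+z]),2))
g=cv2.cvtColor(c["image"],cv2.COLOR_BGR2GRAY)
for r in range(145,192): print(r," ".join("%3d"%x for x in g[r,238:272]))
```

```text
t8.50 tcp [523.81  41.21 204.96] F [-0.64  0.84 -0.91] w 14.35
-40 [252.28 158.63]
-45 [252.32 160.35]
-50 [252.35 162.06]
-55 [252.39 163.77]
-60 [252.42 165.46]
-65 [252.46 167.15]
-70 [252.49 168.83]
-75 [252.53 170.5 ]
-80 [252.56 172.17]
-85 [252.6  173.82]
-90 [252.63 175.47]
-95 [252.67 177.12]
-100 [252.7  178.75]
-105 [252.74 180.38]
-110 [252.77 182.  ]
145  77  77  77  77  76  72  54  39  31  31  41  65  71  64  50  44  40  36  41  58  68  59  59  74  85  92  96 107 119 134 139 144 151 159
146  75  77  81  75  77  73  58  37  37  35  42  62  71  62  51  45  43  38  39  58  70  63  75 106 126 132 133 142 154 161 165 165 166 170
147  80  83  87  90  90  84  61  42  31  34  39  63  70  66  49  44  43  44  42  58  70  76 102 139 158 163 164 164 169 170 171 171 169 170
148  90  88  95  93  95  86  68  45  40  40  46  63  74  63  49  45  40  33  39  52  74  98 135 158 169 169 170 172 173 173 170 169 169 168
149  86  84  87  88  85  83  65  54  41  43  44  60  72  64  49  47  41  34  44  61  86 122 153 165 170 172 172 170 173 171 171 172 171 171
150  76  73  78  77  78  81  75  6
[... 5145 characters left out ...]

187  86  82  87  88  97 101 111 122 134 146 154 161 160 162 161 160 159 159 155 152 152 155 156 154 154 156 151 153 155 154 148 147 144 135
188  88  87  88  90  98  99 103 108 112 126 142 154 161 160 161 162 159 156 155 153 156 158 159 152 153 152 149 146 141 137 138 133 134 139
189  90  87  91  95  98 102 100 103 100 110 123 142 152 156 162 159 161 163 159 158 159 156 153 149 145 140 137 132 130 135 140 141 145 151
190  89  91  88  98  98 103 102 102 102 107 112 125 140 151 155 161 160 157 154 154 147 139 141 137 130 134 140 142 142 146 153 155 156 158
191  90  89  91  92  99 100 102 101 103 105 107 111 122 136 146 149 147 144 142 137 131 133 139 141 138 143 153 155 156 160 158 158 159 158
```

View pics/s2z.png

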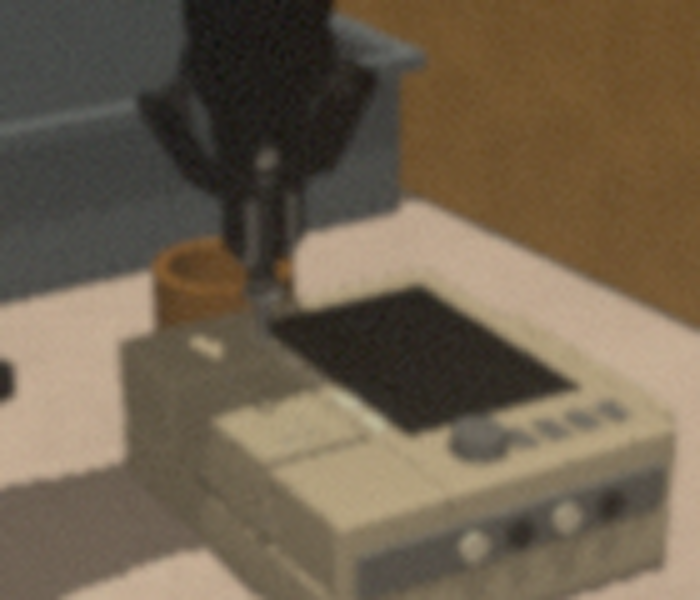

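View pics/top2.png

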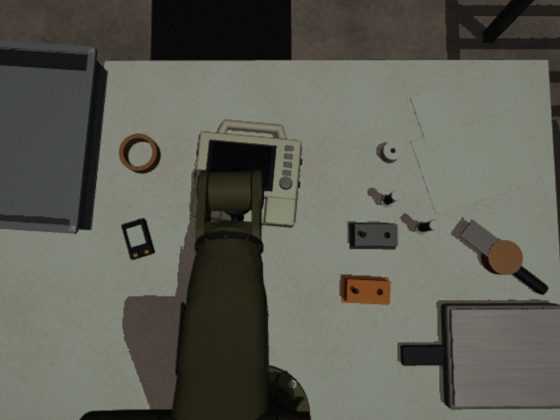

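Run:
```python
from h import *
for tag,(r0,r1,c0,c1),(x,y) in (("1",(226,258,321,338),(458.2,-324.1)),("2",(154,186,244,262),(523.8,41.6))):
    c=load(f"side{tag}.npz"); d=c["depth"]
    for r in range(r0,r1):
        pz=[z for z in np.arange(60,200,.5)]
        print(r," ".join("%4d"%v for v in d[r,c0:c1]))
from rig import bot
for i in range(3): st(bot)
```

```text
226 1102 1103  795  777  777  777  781  776  779  777  779  786  791 1105 1103 1103 1101
227 1098 1102 1103 1099  787  784  780  777  777  780  788  788  790 1099 1095    0 1099
228 1095 1093 1097 1095 1094  783  780  781  778  784  791  790  793 1097 1095 1099 1092
229 1091 1087 1089 1089 1088  795  791  792  790  789  788  793  795 1089 1092 1091 1096
230 1084 1089 1087 1087  803  795  793  792  792  794  793  794  794 1088 1086 1086 1084
231 1080 1081 1081  806  807  797  795  793  794  794  791  790  797 1080 1082 1080 1081
232 1078 1080  805  803  805  799  796  795  794  795  794  795  797  804 1083 1079 1077
233 1072 1072  807  801  801  798  796  796  796  793  797  799  800  802 1076 1072 1077
234 1067 1068 1067  801  797  797  796  798  797  795  796  798  798  799 1071 1072 1068
235 1060 1064 1062  798  796  796  797  797  794  795  795  798  797  798 1069 1071 1064
236 1060 1061 1060 1064  799  798  799  794  792  794  792  794  798 1066 1060 1061 1060
237 1058 1057 1059 1057 1055 1057  804  793  798  796  794 1061 1059 1059 1060 1060 1059
238 1051 1059 1051 1054 1052    
[... 4244 characters left out ...]
1 1127 1127 1125 1130 1131 1126 1130 1124
181 1120 1126 1125 1126 1120 1120 1123 1124 1120 1125 1124 1124 1127 1122 1126 1121 1119 1123
182 1114 1116 1116 1117 1117 1117 1119 1119 1120 1124 1121 1118 1119 1120 1115 1117 1118 1115
183 1111 1115 1113 1112 1112 1115 1112 1109 1110 1111 1115 1113 1115 1110 1112 1116 1117 1109
184 1107 1106 1105 1109 1107 1107 1107 1109 1109 1106 1108 1107 1102 1105 1106 1109 1107 1106
185 1101 1105 1105 1101 1105 1101 1102 1101 1102 1099 1101 1104 1100 1101 1107 1102 1102 1104
t8.60 tcp [523.77  41.5  205.  ] F [ 0.09  0.36 -1.02] w 14.22
t8.60 tcp [523.77  41.5  205.  ] F [ 0.09  0.36 -1.02] w 14.22
t8.60 tcp [523.77  41.5  205.  ] F [ 0.09  0.36 -1.02] w 14.22
```

Run:
```python
from h import *
from rig import bot
T=np.array([523.75,42.0])
bot.servo_line([*T,176],speed=60); bot.dwell(.3); s=st(bot)
e=T-s["ee_pos"][:2]; cmd=T+e
bot.servo_line([*cmd,175],speed=20); bot.dwell(.3); s=st(bot)
print("cmd",cmd)
hit=bot.servo_line([*cmd,157],speed=12,until_force=2.5); print(hit); st(bot); bot.dwell(.2); st(bot)
c,=snap(bot,"3",("side",))
d=c["depth"]
for r in range(168,186): print(r," ".join("%4d"%v for v in d[r,246:260]))
```

```text
t9.53 tcp [523.85  42.01 176.25] F [ 0.28 -0.45 -1.66] w 14.2
t10.08 tcp [523.67  41.99 175.  ] F [ 0.31  0.23 -0.58] w 14.43
cmd [523.65296475  41.9936579 ]
True
t11.33 tcp [523.59  42.02 158.2 ] F [1.03 0.47 1.37] w 14.14
t11.53 tcp [523.51  41.99 158.05] F [1.54 0.02 2.87] w 14.05
168 1193 1080 1086 1082 1076 1080 1085 1083 1089 1193 1093 1194 1192 1194
169 1187 1189 1083 1080 1077 1083 1092 1089 1092 1193 1190 1185 1189 1191
170 1185 1184 1186 1097 1092 1091 1089 1091 1093 1182 1184 1185 1181 1187
171 1178 1177 1178 1092 1093 1088 1092 1091 1094 1173 1171 1171 1174 1177
172 1177 1171 1174 1097 1097 1092 1097 1090 1095 1174 1164 1169 1166 1170
173 1165 1169 1109 1102 1097 1095 1093 1095 1096 1105 1107 1165 1167 1167
174 1165 1160 1102 1101 1100 1097 1097 1096 1098 1102 1104 1167 1166 1165
175 1153 1157 1100 1091 1098 1096 1096 1097 1095 1096 1102 1162 1159 1156
176 1145 1152 1148 1097 1097 1095 1098 1097 1099 1101 1151 1150 1157 1153
177 1141 1145 1144 1143 1140 1103 1102 1106 1145 1145 1143 1148 1142 1147
178 1136 1138 1136 1134 1140 1107 1103 1109 1136 1138 1135 1140 1140 1143
179 1133 1136 1133 1130 1130 1110 1104 1110 1135 1133 1136 1134 1134 1132
180 1125 1127 1128 1128 1128 1130 1112 1126 1125 1132 1129 1129 1124 1129
181 1122 1120 1121 1125 1123 1122 1113 1117 1122 1125 1124 1125 1121 1123
182 1117 1118 1118 1120 1117 1118 1114 1118 1119 1121 1116 1117 1120 1117
183 1111 1115 1117 1114 1112 1116 1111 1110 1112 1109 1112 1115 1114 1112
184 1107 1108 1107 1108 1107 1105 1104 1107 1108 1105 1106 1107 1110 1106
185 1099 1100 1103 1102 1102    0 1104 1100 1102 1102 1102 1098 1103 1101
```

Run:
```python
from h import *
from rig import bot
cmd=[523.65,41.99]
for z in (156.5,155.2,154.2,153.7):
    h=bot.servo_line([*cmd,z],speed=10,until_force=6); bot.dwell(.15); print(z,h); s=st(bot)
    if s["ft_force"][2]>8: break
```

```text
156.5 False
t12.03 tcp [523.66  41.99 156.54] F [ 0.26 -0.39  3.26] w 14.69
155.2 False
t12.46 tcp [523.67  41.98 155.24] F [ 0.94 -0.25  3.78] w 14.32
154.2 False
t12.86 tcp [523.67  41.97 154.26] F [ 1.17 -0.35  5.57] w 14.18
153.7 False
t13.26 tcp [523.68  42.   153.78] F [0.57 0.38 4.7 ] w 14.56
```

Run:
```python
from h import *
from rig import bot
cmd=[523.65,41.99]
def avg(n=8):
    F=[];P=[]
    for i in range(n): bot.dwell(.03); s=bot.read_state(); F.append(s["ft_force"]);P.append(s["ee_pos"])
    print(np.mean(P,0).round(2),np.mean(F,0).round(2),s["clock"]); return np.mean(F,0)
avg()
for z in (153.3,152.9):
    bot.servo_line([*cmd,z],speed=10,until_force=5); f=avg()
    if f[2]>6.6: break
```

```text
[523.68  41.99 153.77] [-0.1   0.02  5.64] 13.525
[523.69  41.99 153.42] [-0.03 -0.03  5.78] 14.0417
[523.77  42.   153.26] [-0.89 -0.03  7.99] 14.5583
```

Run:
```python
from h import *
from rig import bot
d=-np.array([np.cos(YAW),np.sin(YAW)])
o=np.array([523.65,41.99])
def avg(n=5):
    F=[];P=[]
    for i in range(n): bot.dwell(.03); s=bot.read_state(); F.append(s["ft_force"]);P.append(s["ee_pos"])
    p=np.mean(P,0); f=np.mean(F,0)
    print(p.round(2),f.round(2),"trav",((p[:2]-o)@d).round(2),round(s["clock"],2)); return f
for L in (3,7,14,24,34):
    h=bot.servo_line([*(o+d*L),153.1],speed=15,until_force=8); print(L,h); f=avg()
    if h or np.linalg.norm(f)>14: break
```

```text
3 False
[521.12  42.24 153.45] [ 2.61 -0.25  5.47] trav 2.54 15.07
7 False
[517.17  42.61 153.47] [ 2.76 -0.15  5.61] trav 6.51 15.66
14 False
[510.25  43.28 153.49] [ 3.09 -0.31  5.77] trav 13.46 16.44
24 False
[500.32  44.24 153.5 ] [ 2.78 -0.23  5.57] trav 23.43 17.43
34 False
[490.37  45.2  153.49] [ 3.12 -0.41  5.65] trav 33.44 18.41
```

Run:
```python
from h import *
from rig import bot
d=-np.array([np.cos(YAW),np.sin(YAW)])
o=np.array([523.65,41.99])
def avg(n=5):
    F=[];P=[]
    for i in range(n): bot.dwell(.03); s=bot.read_state(); F.append(s["ft_force"]);P.append(s["ee_pos"])
    p=np.mean(P,0); f=np.mean(F,0)
    print(p.round(2),f.round(2),"trav",((p[:2]-o)@d).round(2),round(s["clock"],2)); return f
for L in (46,56,59,61,62,63,64,65):
    h=bot.servo_line([*(o+d*L),153.1],speed=15 if L<59 else 8,until_force=5); print(L,h); f=avg()
    if h or np.hypot(f[0],f[1])>7.5: break
c,=snap(bot,"4",("side",))
m=cv2.resize(c["image"][100:240,180:340],None,fx=4,fy=4,interpolation=cv2.INTER_CUBIC); cv2.imwrite("pics/s4z.png",m)
```

```text
46 False
[478.45  46.34 153.5 ] [ 3.04 -0.07  5.47] trav 45.41 19.52
56 False
[468.48  47.29 153.49] [3.12 0.45 5.12] trav 55.42 20.51
59 False
[465.14  47.56 153.37] [0.53 0.32 7.25] trav 58.78 21.2
61 True
[464.52  47.62 153.54] [ 0.37 -0.04  3.39] trav 59.4 21.61
```

View pics/s4z.png

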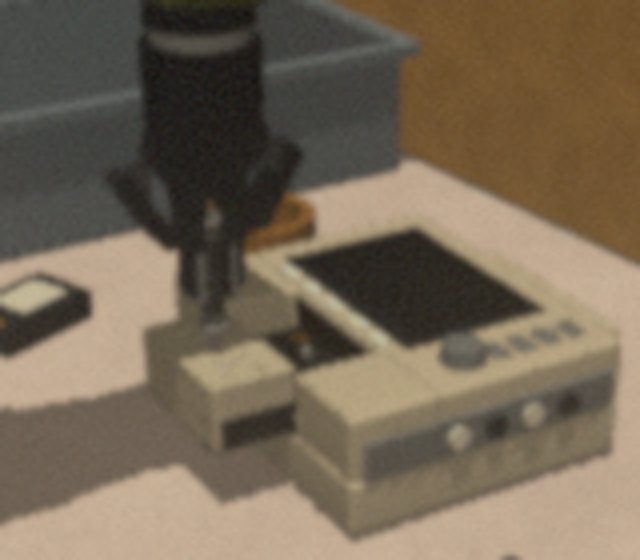

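Run:
```python
from h import *
from rig import bot
d=-np.array([np.cos(YAW),np.sin(YAW)])
o=np.array([523.65,41.99])
def avg(n=5):
    F=[];P=[]
    for i in range(n): bot.dwell(.03); s=bot.read_state(); F.append(s["ft_force"]);P.append(s["ee_pos"])
    p=np.mean(P,0); f=np.mean(F,0)
    print(p.round(2),f.round(2),"trav",((p[:2]-o)@d).round(2),round(s["clock"],2)); return f
avg()
for L in (60.5,61.5,62.5,63.5,64.5):
    h=bot.servo_line([*(o+d*L),153.1],speed=6,until_force=7); print(L,h); f=avg()
    if h or np.hypot(f[0],f[1])>8: break
```

```text
[464.53  47.63 153.55] [ 0.8  -0.36  2.45] trav 59.39 21.82
60.5 False
[464.07  47.66 153.53] [ 5.45 -0.72  4.  ] trav 59.85 22.35
61.5 False
[463.2   47.75 153.55] [ 6.45 -1.01  3.94] trav 60.72 22.83
62.5 False
[462.38  47.83 153.57] [ 7.72 -0.94  2.71] trav 61.54 23.32
63.5 False
[461.58  47.89 153.61] [ 8.79 -0.91  1.65] trav 62.35 23.8
```

Run:
```python
from h import *
from rig import bot
d=-np.array([np.cos(YAW),np.sin(YAW)])
o=np.array([523.65,41.99])
p=o+d*61
bot.servo_line([*p,153.3],speed=8); bot.dwell(.15); st(bot)
print(bot.servo_line([*p,180],speed=40,until_force=12)); st(bot)
bot.servo_line([*p,215],speed=120); st(bot)
bot.move_to([458.4,-324.3,215],q()); bot.dwell(.2); st(bot)
c,t=snap(bot,"5")
C=cloud(t)
cv2.imwrite("pics/t5z.png",cv2.convertScaleAbs(cv2.resize(t["image"][110:260,180:320],None,fx=4,fy=4,interpolation=cv2.INTER_CUBIC),alpha=1.5))
g=cv2.cvtColor(t["image"],cv2.COLOR_BGR2GRAY).astype(float)
u0,v0=np.round(proj(t,[*(np.array([523.8,42])+d*60),95])).astype(int); r=5
P=g[v0-r:v0+r+1,u0-r:u0+r+1]; w=np.clip(np.median(P)*.8-P,0,None); v,u=np.mgrid[v0-r:v0+r+1,u0-r:u0+r+1]
h=((w*u).sum()/w.sum(),(w*v).sum()/w.sum()); x=onz(t,*h,95); print(h,x,"travel",(x[:2]-[523.58,42.11])@d)
```

```text
t24.42 tcp [463.08  47.76 153.5 ] F [ 2.26 -0.75  5.29] w 13.99
False
t25.23 tcp [462.71  47.77 179.72] F [-0.34  0.01 -1.52] w 14.41
t25.68 tcp [462.79  47.77 214.59] F [-0.22  0.32 -0.53] w 14.32
t27.27 tcp [ 458.82 -323.5   215.13] F [-0.34 -0.43 -0.53] w 14.16
(np.float64(240.70456960680124), np.float64(231.74566064470417)) [465.16140445  47.45446221  95.        ] travel 58.66218939740569
```

View pics/t5z.png

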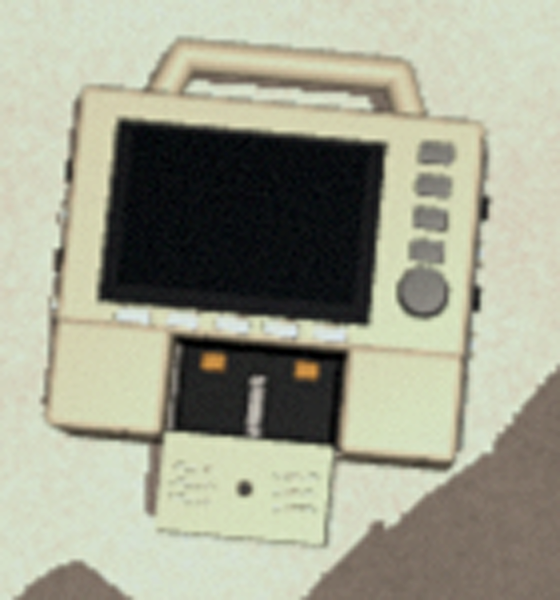

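View pics/side5.png

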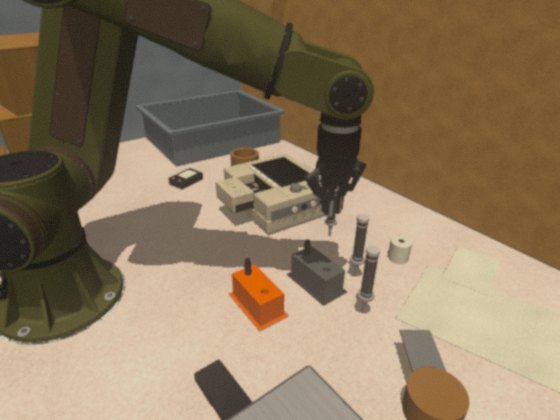

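Run:
```python
from h import *
from rig import bot
c=load("side5.npz"); d=c["depth"]
for z in (-40,-55,-65,-72): print(z,np.round(proj(c,[458.7,-323.8,215+z]),1))
u,v=np.round(proj(c,[458.7,-323.8,215-72])).astype(int)
for r in range(v-14,v+4): print(r,u-8," ".join("%4d"%x for x in d[r,u-8:u+9]))
T=np.array([458.58,-324.47])
bot.servo_line([*T,142],speed=100); bot.dwell(.3); s=st(bot)
cmd=T+(T-s["ee_pos"][:2])
print(bot.servo_line([*cmd,102.5],speed=25,until_force=5)); bot.dwell(.2); st(bot)
```

```text
-40 [330.6 222.5]
-55 [330.  228.9]
-65 [329.6 233.1]
-72 [329.3 236. ]
222 321 1120 1118 1125  794  790  787  787  787  786  783  783  784  787  788  788  790 1125
223 321 1115 1114 1115 1119  787  784  787    0  783  784  784  783  785  783  784  785 1117
224 321 1111 1112 1111 1111  789  786  783  783  782  780  782  785  784  782  786 1108 1109
225 321 1108    0 1109 1108 1104 1112  783  785  783  784  783  783  784  783 1109 1108 1107
226 321 1101 1104 1103 1102 1100 1105 1104  791  790  789  791  792 1107 1100 1099 1103 1106
227 321 1094 1100 1097 1099 1100 1099 1096  794  791  792  792 1102 1099 1098 1098 1099 1097
228 321 1092 1096    0 1094 1092 1095 1093  798  795  793  795 1093 1094 1096 1094 1093 1097
229 321 1089 1090 1089 1093 1090 1089 1087  799  795  797  798 1091 1089 1090 1091 1091 1090
230 321 1088 1085 1084 1084 1087 1083 1089 1084  797  798 1084 1089 1088 1084 1088 1084 1088
231 321 1082 1083 1080 1084 1081 1079 1083  802  799  800 1081 1081 1083 1080 1079 1080 1079
232 321 1078 1074 1082 1078 1079 1073 1079  804  801  803 1077 1078 1077 1076 1081 1077 1077
233 321 1074 1075 1075 1075 1070 1076 1073  805  801  804 1074 1074 1072 1077 1072 1075 1074
234 321 1069 1067 1066 1070 1066 1069 1069  807  805  803 1066 1071 1074 1069 1070 1071 1069
235 321 1062 1064 1066 1067 1067 1066 1069  805  805  807 1062 1064 1066 1065 1065 1061 1064
236 321 1062 1060 1064 1065 1060 1060 1059 1057  808 1061 1063 1063 1067 1061 1062 1060 1060
237 321 1057 1062 1059 1056 1056 1061 1059 1060 1056 1057 1057 1058 1057 1055 1060 1059 1059
238 321 1050 1052 1055 1052 1052 1051 1053 1057 1053 1056 1051 1055 1057 1051 1053 1056 1054
239 321 1047 1048 1048 1049 1052 1047 1050 1047 1051 1048 1048 1050 1050 1054 1049 1049 1048
t28.55 tcp [ 458.66 -324.56  142.36] F [-0.63 -0.55 -1.29] w 14.38
False
t30.48 tcp [ 458.51 -324.39  102.55] F [-0.64  0.31 -0.2 ] w 14.21
```

Run:
```python
from h import *
from rig import bot
print(bot.servo_line([458.55,-324.43,99.8],speed=8,until_force=4)); bot.dwell(.1); st(bot)
bot.move_gripper(40); bot.dwell(.2); st(bot)
bot.servo_line([458.55,-324.43,220],speed=100); st(bot)
bot.move_to([330,-60,300],q()); bot.dwell(.3); st(bot)
c,t=snap(bot,"6")
cv2.imwrite("pics/s6z.png",cv2.resize(c["image"][180:330,230:420],None,fx=4,fy=4,interpolation=cv2.INTER_CUBIC))
for p,e in (([458.6,-324.3,138],"head"),):
    print(np.round(proj(c,p),1),np.round(proj(t,[458.4,-324.3,140]),1))
t0=load("top0.npz")
for nm,(x0,y0,x1,y1) in dict(block=(345,215,402,255),tape=(110,125,170,180),chart=(370,135,405,170),pack=(115,212,162,265)).items():
    a=cv2.absdiff(t["image"][y0:y1,x0:x1],t0["image"][y0:y1,x0:x1]).max(2); print(nm,(a>40).sum(),a.mean().round(2))
g=cv2.cvtColor(t["image"],cv2.COLOR_BGR2GRAY)
p=g[228:239,388:397]; m=p>85; v,u=np.mgrid[228:239,388:397]; print("head top px",u[m].mean(),v[m].mean(),m.sum(), onz(t,u[m].mean(),v[m].mean(),140))
gs=cv2.cvtColor(c["image"],cv2.COLOR_BGR2GRAY).astype(int); g0=cv2.cvtColor(load("side0.npz")["image"],cv2.COLOR_BGR2GRAY).astype(int)
print("side tool diff",abs(gs-g0)[228:275,316:342].mean(), [cv2.phaseCorrelate(np.float32(g0[228:275,316:342]),np.float32(gs[228:275,316:342]))])
```

```text
True
t30.89 tcp [ 458.63 -324.47  100.76] F [0.51 0.77 5.49] w 14.53
t31.46 tcp [ 458.3  -324.23  100.13] F [-0.03  0.6   0.69] w 39.96
t32.81 tcp [ 458.37 -324.31  219.31] F [ 0.53 -0.7  -0.44] w 40.18
t34.27 tcp [330.17 -60.31 299.77] F [1.01 0.06 0.34] w 39.86
[329.3 238.2] [393.4 232.9]
block 0 7.09
tape 0 8.75
chart 0 9.23
pack 0 8.27
head top px 393.35897435897436 233.12820512820514 39 [ 457.82721408 -324.16982095  140.        ]
side tool diff 4.87315875613748 [((0.5199029253679743, 0.049648091460227306), 1.0247533139255312)]
```

View pics/s6z.png

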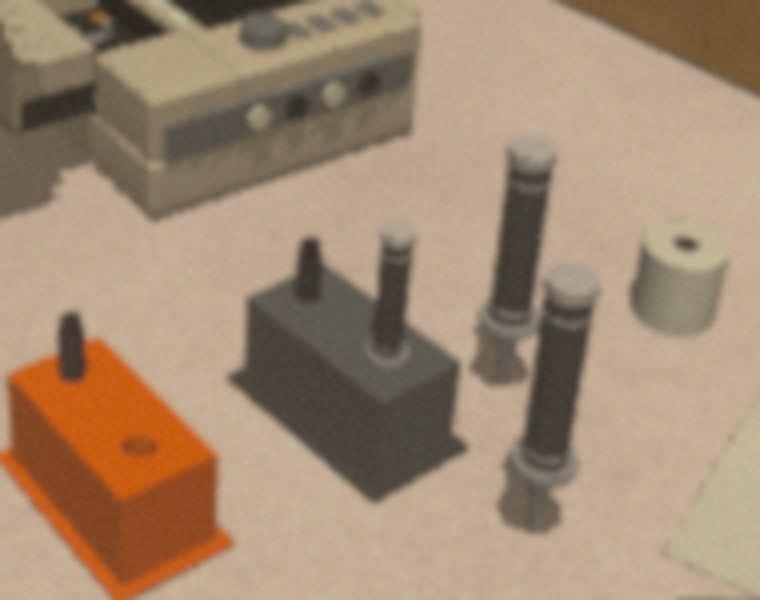

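View pics/top6.png

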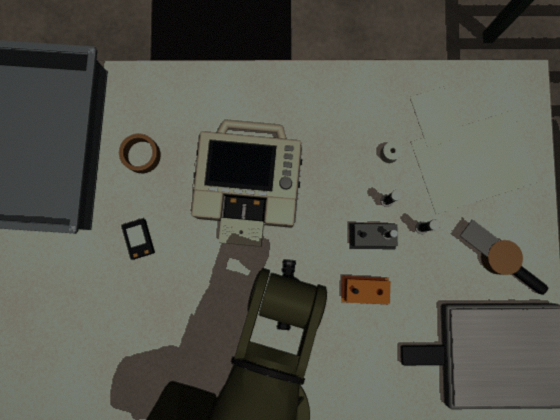

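The side view shows the tool upright in the grey block, collar on the rim at about (388,355) in the enlargement. The top view shows the tray out at about (242,230), with the bystanders unchanged. I'm handing the job in.

```bash
python3 -c "
from rig import bot
bot.finish_job()"
```

```text
the job is handed in; nothing more can be done
```

I took the pin tool from the grey block, held the release button down on its stop and slid the tray out to its rubber stop. I then stood the tool back in its hole, moved the arm clear and handed the job in at about 34 s; no verdict is reported.

- **Tray:** the top camera puts it 58.7 mm out, and the resisting force rose steadily at the end of the slide, as it should at the stop. The tray passed the drop guard at 28 mm with the button held down.
- **Forces:** the settled readings between moves stayed below about 10 N; I did not record the peaks during each move. The force at the wrist fell and then rebounded as the tray first met the stop, so I pushed on gently until it was clearly against it.
- **Tool:** it stands upright. Its head is within 1 mm of where it started in the top view, and the side view shows a shift of about 0.5 pixel. The gripper reached the same seating height as when it picked the tool up. The tool's height and tilt after release I judged only from the pictures.
- **Other things:** comparing the top pictures before and after showed no change around the spare pack, paper roll, tape roll or block.
- **Pin length:** it came out at roughly 17.5 mm from the depth image. The pin met the button about 1 mm lower than that predicted, within the measuring error.

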